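# Gauge a brass padlock body on a coarse/fine measuring stand

## Robot

A 6-joint arm with a two-finger parallel gripper is mounted at the origin on a cart in front of the work surface, level with it; the furniture and walls round the work are solid. World frame = base frame: x ahead of the robot, y to its left, z up, the work surface at z = 0. Lengths are in m, angles in rad, forces in N, time in s.
With the tool pointing down it reaches from about 0.35 to 0.975 m from the base axis. Payload 4.9 kg.
Tool frame: the origin (TCP) lies midway between the tips of the shut fingers; the grasp point (between the pads) lies 19 mm behind it; z points along the fingers, y is the direction in which the jaws open and shut (so a half turn about z gives the same grasp; the last joint's range is limited). The gripper opens to 85 mm and grips with 20 to 120 N. Pads are 22 mm wide; open, the fingers measure 114 mm over their backs; the gripper's body (76 mm by 85 mm) begins 54 mm behind the grasp point. The pads swing forward as they close: fully open they stand 13 mm farther back than shut.
Start: joints at [1.001, 0.053, 1.613, -0, 1.476, -0.119], TCP at [0.272, 0.563, 0.231] pointing down, gripper open.
Joint ranges: [-3.01, 3.01], [-1.01, 2.22], [0.06, 2.58], [-1.02, 4.17], [0.09, 2.62], [-3.14, 3.14]. Speed limits (rad/s): [2.57, 2.57, 3.14, 3.14, 3.14, 3.14].

## Interface

Orientations are given as a unit quaternion [w, x, y, z].
In Python, from plant import manip, cams gives the robot as it stands.
- The arm moves only by the tool jog_arm, never from a script. Its argument "targets" is a list of rows, each a list of 4 numbers: the shift along the tool's x, y, z in m, then the turn about the tool's z in degrees. A call has 1 to 5 rows; each row is the pose to reach, as a shift and turn from the pose commanded when the call began, along the tool's axes at that moment; what a row does not reach only later rows make up. A row lasts 1/12 s, in which the tool goes at most 41.7 mm and 7.16 degrees, less where a joint would pass 70% of its speed; a pose out of reach is approached as far as the arm can. A call with a gripper value outside its range is refused whole. "fingers" is the opening, from 0 (shut) to 1 (fully open), set as the call begins (left out, the last holds). The fingers move at their own pace and stop on an object; the grip force is fixed at half the most. Time passes only in rows, so rows that repeat a pose let the fingers close. It gives the time, the measured TCP pose, the force and the opening at its end, in the units of the state.
- manip.state(): the state, without advancing time (a new reading comes with each control period).
- cams.grab_frame(name): name is "side" or "top"; returns the picture (420x560x3 uint8, red, green, blue); there is no depth.
- cams.get_calibration(name): a dict with "camera_matrix" (3x3 intrinsics, pixels), "distortion" ([k1, k2, p1, p2, k3] as OpenCV has them; the pictures are not rectified), "cam_to_world" (4x4, takes a point from camera to world coordinates). Camera axes: x right, y up, looking along -z (the intrinsics and any distortion apply to the point x, -y, -z); pixel columns grow to the right and rows downward; lengths in m; the calibration is good to about 2 mm. A picture is of the moment at which its call begins. get_calibration takes no time and is no camera call.
- manip.job_done(): hands the job in, once; it reports no verdict.
The state is a dict: "time": time; "joint_pos": joint angles; "joint_vel": joint speeds; "joint_efforts": joint torques, N m; "tool_pos": TCP position; "tool_rot": TCP orientation; "contact_force": force on the tool from outside, world axes, zero at the start; "ft_torque": the same for the moment, N m; "gripper_width": opening from 0.0 (shut) to 1.0 (fully open).
Only numpy, scipy, OpenCV 4.12 (cv2) and the standard library are available. Lean on these libraries where they do the work, as an engineer would, in place of code of your own. Each camera call takes 0.05 s, during which the arm holds its last target. There are 200 camera calls.

## Task

Slide the brass padlock body along the bench, standing upright, into the gap of the measuring stand until its flat side sits flush against the middle of the fixed steel anvil, and let go of it. Then run the probe up with the big black outer (coarse) knob, stopping 1 to 4 mm short of the brass, and finish with the small silver inner (fine) knob alone until the dial's needle stands in the green sector, never letting it reach the red. Do not lift the brass body, do not touch it with the probe under coarse drive, and leave the loose things near it (tray, padlock, lock cylinder) where they are.

Things in the scene. Friction and masses are not known exactly. Their poses are not given: they have to be found in the camera images.
- block: loose solid brass padlock body, a plain block 24 (its x) x 38 (its y) x 42 mm high (z), about 0.3 kg, standing on the bench to the right of the stand; origin at the centre of its underside. It is gauged through the 24 mm: its x axis must lie along the stand's y axis, either way round
- gauge: swing-arm measuring stand fixed to the bench: grey housing (92 x 92 mm, top at 50 mm) with coaxial knobs on top, a swinging arm with dial and probe, and a steel anvil. Origin on the bench under the knob axis; x points to the robot's right, y to the back of the bench, z up. The block belongs between anvil and probe; that gap is open to +x (the right) and above
- anvil_face (a point): centre of the anvil's flat face (28 wide x 32 mm high), 21 mm over the bench, at stand x 100, y -24 mm; the face looks to +y. The seated block's origin is at stand x 100, y -12. Anvil post: x 85 to 115, y -44 to -24, 34 mm high; a bar (y -44 to -30, 12 mm high) joins it to the housing
- probe_tip (a point): foremost point of the steel probe (round, 8 mm thick), 24 mm over the bench, 100 mm from the knob axis; swings towards -y about that axis and meets the seated block at stand x 100, y 0. A light sprung plunger, 800 N/m, giving at most 3.5 mm; pressed in, it turns the needle. Arm and dial (69 mm high) lie behind it, up to 60 mm
- coarse_grip (a point): on the vertical knob axis (stand x 0, y 0), 72 mm over the bench: middle of the big black knurled outer knob, 56 mm in diameter, spanning heights 60 to 82 mm, just above the arm (top at 59 mm). Take it by its rim with the fingers straddling the inner knob
- fine_grip (a point): on the same axis, 99 mm over the bench: middle of the small silver knurled inner knob, 21 mm in diameter, spanning heights 83 to 113 mm
- coarse_knob (a joint): angle of the outer knob in rad, 0 to 3.6, growing clockwise seen from above; the probe advances 10 mm per rad towards the anvil. Starts at 0.5 to 1.4; stays where it is left; turns with about 0.12 N m. The inner knob does not turn relative to the arm with it
- fine_knob (a joint): angle of the inner knob in rad, 0 to 3.6, growing clockwise seen from above; the probe advances 3 mm per rad. Starts at 0 to 0.6; stays where it is left; about 0.025 N m
- needle (a joint): angle of the black needle of the dial (57 mm across, on the arm, facing up) in rad: 0 at rest, pointing to the knobs; it turns clockwise seen from above by 0.8 rad for every mm the probe is pressed in. Green sector 0.85 to 1.55 (centre 1.2); red sector from 2.2
- red_tray: red rusty open tin tray, 60 x 90 x 20 mm, a bystander; origin at the centre of its underside
- lying_padlock: brass padlock lying flat, 67 x 44 x 18 mm, a bystander; origin at the centre of its underside
- silver_cylinder: silver lock cylinder lying on its side, 33 x 63 x 17 mm, a bystander; origin at the centre of its underside

How it is judged:
On the way, in this order (a step that is already met when the one before it is completed fails the run):
1. the brass body stands flush against the middle of the anvil, let go, the probe not touching it (y of block in the frame of gauge between -0.014 and -0.01 m and x of block in the frame of gauge between 0.09 and 0.11 m and angle between the x axis of block and the y axis of gauge, either way round below 0.09 rad and angle between block's own z axis and vertical below 0.06 rad and linear speed of block below 0.01 m/s and contact force between the fingers and block below 0.2 N and value of joint needle below 0.1 rad), for 0.2 s.
2. the coarse knob has brought the probe to within 5 mm of the seated brass body, not touching it, and is at rest (y of block in the frame of gauge between -0.014 and -0.01 m and x of block in the frame of gauge between 0.09 and 0.11 m and angle between the x axis of block and the y axis of gauge, either way round below 0.09 rad and angle between block's own z axis and vertical below 0.06 rad and y of probe_tip in the frame of gauge below 0.005 m and value of joint needle below 0.1 rad and velocity of joint coarse_knob below 0.05 rad/s), for 0.1 s.
3. the fine knob has brought the needle into the green sector (y of block in the frame of gauge between -0.014 and -0.01 m and x of block in the frame of gauge between 0.09 and 0.11 m and angle between the x axis of block and the y axis of gauge, either way round below 0.09 rad and angle between block's own z axis and vertical below 0.06 rad and value of joint needle between 0.85 and 1.55 rad), for 0.2 s.
At the end, for the whole second after the job is handed in: The brass body stands upright against the anvil (its origin within 2 mm of y -12 mm and 10 mm of x 100 mm in the stand's frame, turned less than 0.09 rad), the needle rests in the green sector (0.85 to 1.55 rad), and knobs and body are at rest (all of step 3 and linear speed of block below 0.01 m/s and velocity of joint each of fine_knob, coarse_knob below 0.05 rad/s); the robot touches nothing.
It fails at once if the needle reached the red sector (value of joint needle above 2.2 rad).
It fails at once if the coarse knob was turned on with the probe touching the brass body (value of joint needle above 0.2 rad and velocity of joint coarse_knob above 0.1 rad/s).
It fails at once if the brass body was lifted off the bench or tipped over (height (world z) of block above 0.012 m or angle between block's own z axis and vertical above 0.5 rad).
It fails at once if a bystander was moved by more than 20 mm (distance of any of red_tray, lying_padlock, silver_cylinder from where it was at the start of the episode above 0.02 m).
It also fails if it takes over 72 s, if anything falls off the work surface, if the arm or the gripper's body presses on something with over 40 N, if the wrist force passes 120 N, or if a joint passes its speed limit or range.

## Working session

There is one attempt and no reset: what is moved stays moved. The work goes in short steps, Python scripts to look and compute and a tool call to move; the robot and the scene stay as the last step left them, time stands still between calls to the robot, and variables do not carry over. Pictures are saved under pics/ and viewed, about 8 in all and at most 12, crops included, and the job is handed in when it is done.

Besides the shell and the picture viewer there is one more tool, called after "Emit:" by a JSON object that holds its "name" and its "arguments". jog_arm: Moves the arm, as the interface text tells. Its arguments: {"type":"object","properties":{"targets":{"type":"array"},"fingers":{"type":"number"}},"required":["targets"]}

```bash
mkdir -p pics; cat > h.py <<'E'
import numpy as np, cv2
from plant import manip, cams
def save(n,f):
    im=cams.grab_frame(n); cv2.imwrite(f'pics/{f}.png',im[:,:,::-1]); return im
def proj(n,P):
    c=cams.get_calibration(n);T=np.linalg.inv(np.array(c['cam_to_world']))
    p=np.atleast_2d(P)@T[:3,:3].T+T[:3,3]; p=p*[1,-1,-1]
    return cv2.projectPoints(p.astype(float),np.zeros(3),np.zeros(3),np.array(c['camera_matrix']),np.array(c['distortion'],float))[0][:,0]
def ray(n,uv):
    c=cams.get_calibration(n);T=np.array(c['cam_to_world'])
    u=cv2.undistortPoints(np.array(uv,float).reshape(-1,1,2),np.array(c['camera_matrix']),np.array(c['distortion'],float))[:,0]
    d=np.c_[u[:,0],-u[:,1],-np.ones(len(u))]@T[:3,:3].T
    return T[:3,3],d
def onz(n,uv,z):
    o,d=ray(n,uv); return o+d*((z-o[2])/d[:,2])[:,None]
def tri(a,ua,b,ub):
    o,d=ray(a,ua);p,e=ray(b,ub);out=[]
    for x,y in zip(d,e):
        s=np.linalg.lstsq(np.c_[x,-y],p-o,rcond=None)[0]; A=o+x*s[0];B=p+y*s[1]; out.append(np.r_[(A+B)/2,np.linalg.norm(A-B)])
    return np.array(out)
E
python3 - <<'E'
from h import *
print(manip.state())
for n in('top','side'):
    save(n,n+'0');c=cams.get_calibration(n);print(np.round(c['camera_matrix'],1),c['distortion'],np.round(c['cam_to_world'],3))
a=[cv2.imread(f'pics/{n}0.png') for n in('top','side')]
E
```

```text
{'time': 0.0, 'joint_pos': array([ 1.00101108e+00,  5.33908676e-02,  1.61426585e+00, -2.56490945e-05,
        1.47597022e+00, -1.18970635e-01]), 'joint_vel': array([ 0.00045854, -0.00157635, -0.0001365 , -0.00129874, -0.0006565 ,
       -0.00077067]), 'joint_efforts': array([ 1.59023639e-03, -3.93676829e+01, -3.70176816e+01,  2.93708149e-05,
        6.96788571e-03,  3.21699233e-06]), 'tool_pos': array([0.27197336, 0.56205083, 0.23005873]), 'tool_rot': array([-3.31382349e-04,  2.23502071e-01,  9.74702924e-01, -9.61730930e-04]), 'contact_force': array([ 0.01822134,  0.29310528, -1.2591218 ]), 'ft_torque': array([0.05918966, 0.00682929, 0.03852885]), 'gripper_width': 0.9999280604551923}
[[445.3   0.  286.9]
 [  0.  445.3 208.3]
 [  0.    0.    1. ]] [-0.13122835  0.          0.          0.          0.        ] [[ 0.021  0.998 -0.058  0.422]
 [-1.     0.02  -0.014 -0.035]
 [-0.013  0.059  0.998  1.064]
 [ 0.     0.     0.     1.   ]]
[[414.3   0.  289.3]
 [  0.  414.3 206.4]
 [  0.    0.    1. ]] [0.03067066 0.         0.         0.         0.        ] [[ 0.951  0.12  -0.284  0.208]
 [-0.308  0.43  -0.849 -0.833]
 [ 0.02   0.895  0.446  0.518]
 [ 0.     0.     0.     1.   ]]
```

View pics/top0.png

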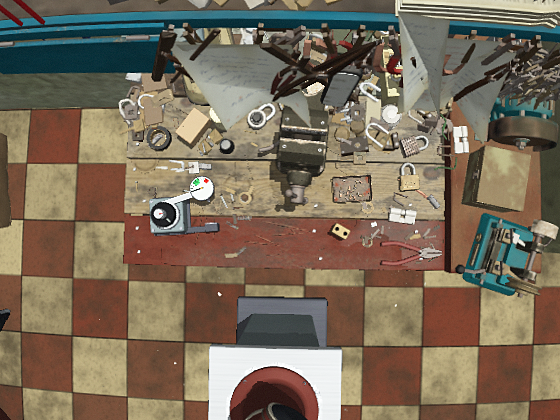

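View pics/side0.png

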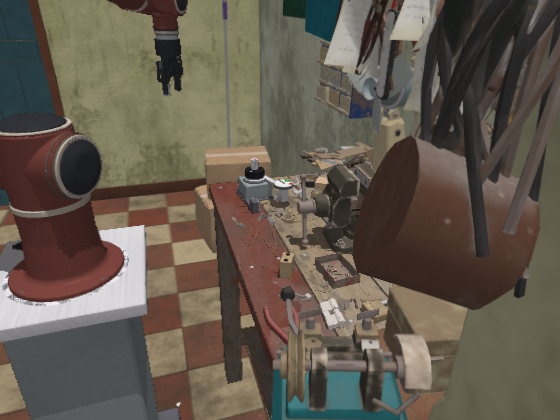

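Top view: stand housing around (168,216), dial (202,188), anvil (211,227), block (340,231), tray (351,189), padlock (418,185), cylinder (403,215), vise at (295,150–205). Side view: the stand is near (258,190) and the block near (287,264). Next I'll zoom in.

```bash
python3 - <<'E'
from h import *
a=cv2.imread('pics/top0.png');b=cv2.imread('pics/side0.png')
def crop(im,x,y,w,h,s): return cv2.resize(im[y:y+h,x:x+w],None,fx=s,fy=s,interpolation=cv2.INTER_CUBIC)
o=np.zeros((600,800,3),np.uint8)
t=crop(a,140,170,100,75,4);o[:300,:400]=t
t=crop(a,310,190,100,75,4);o[300:600,:400]=t
t=crop(b,225,150,100,75,4);o[:300,400:]=t
t=crop(b,260,235,100,75,4);o[300:,400:]=t
cv2.imwrite('pics/z0.png',o)
E
```

```text
(no output)
```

View pics/z0.png

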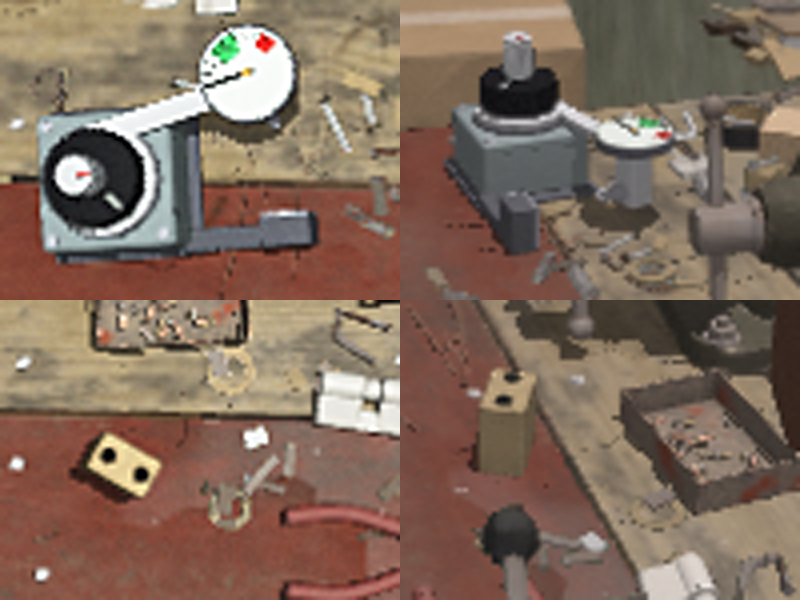

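```bash
cat > fit.py <<'E'
from h import *
from scipy.optimize import least_squares
def cp(pts,x0,y0): return (np.array(pts,float)+.5)/4-.5+[x0,y0]
T=lambda p:cp(p,140,170)
S=lambda p:cp(np.array(p)-[400,0],225,150)
# stand
P=np.array([[-46,46,50],[-46,-46,50],[46,-46,50],[0,0,113],[85,-24,34],[115,-24,34],[115,-44,34]])/1e3
Pt=T([[40,115],[45,250],[187,248],[77,176],[262,214],[312,212],[316,243]])
Q=np.array([[0,0,113],[115,-44,34],[115,-44,0]])/1e3
Qs=S([[517,38],[517,218],[515,253]])
def w(p,P): 
    c,s=np.cos(p[2]),np.sin(p[2]); return np.c_[P[:,:2]@np.array([[c,s],[-s,c]])+p[:2],P[:,2]]
f=lambda p:np.r_[(proj('top',w(p,P))-Pt).ravel(),(proj('side',w(p,Q))-Qs).ravel()*.7]
r=least_squares(f,[.38,.25,-1.57],loss='soft_l1')
print('stand',r.x);print(np.round(f(r.x).reshape(-1,2),1).tolist())
print('knob tri',tri('top',T([[77,176]]),'side',S([[517,38]])))
# block
B=cp(np.array([[105,430],[161,462],[138,497],[85,470]])-[0,300],310,190)
C=onz('top',B,.042);print(C, C.mean(0),[np.linalg.norm(C[i]-C[i-1]) for i in range(4)])
Bs=cp(np.array([[497,368],[536,373],[518,409],[478,405]])-[400,300],260,235)
Cs=onz('side',Bs,.042);print('side',Cs.mean(0))
print('tri centre',tri('top',[B.mean(0)],'side',[Bs.mean(0)]))
d=C[1]-C[0]+C[2]-C[3];print('long yaw',np.arctan2(d[1],d[0]))
d=Cs[1]-Cs[2]+Cs[0]-Cs[3];print('side edges',np.arctan2(d[1],d[0]))
d=Cs[1]-Cs[0]+Cs[2]-Cs[3];print(np.arctan2(d[1],d[0]))
print('dial',onz('top',T([[248,73]]),.069),'tray/vise',onz('top',[[294,207],[403,222],[333,202]],.02),'viseh',tri('top',[[293,207]],'side',[[304,238]]))
E
python3 fit.py
```

```text
stand [ 0.46234147  0.25468879 -1.49141223]
[[-2.4, -2.8], [-2.0, 3.0], [1.5, 1.4], [0.4, -0.8], [0.3, -0.5], [0.6, -0.7], [0.0, 0.1], [0.0, -0.4], [-1.2, -1.1], [-0.7, 0.8]]
knob tri [[0.46158436 0.25597979 0.11091977 0.00180271]]
[[ 0.45234896 -0.13418625  0.042     ]
 [ 0.43460065 -0.16668106  0.042     ]
 [ 0.41429505 -0.15374505  0.042     ]
 [ 0.42918595 -0.12305501  0.042     ]] [ 0.43260765 -0.14441685  0.042     ] [np.float64(0.025698831113562737), np.float64(0.03702587342804561), np.float64(0.024076079843182493), np.float64(0.0341118360887359)]
side [ 0.43320165 -0.14736675  0.042     ]
tri centre [[ 0.43326819 -0.14480244  0.04013271  0.00134777]]
long yaw -2.0476095690549
side edges 0.9918930259758771
-0.48653319716352983
dial [[0.52275721 0.17241311 0.069     ]] tray/vise [[ 0.48658585 -0.03738108  0.02      ]
 [ 0.45628492 -0.2952861   0.02      ]
 [ 0.50019285 -0.12885672  0.02      ]] viseh [[ 0.49860134 -0.03902551  0.01366794  0.0246292 ]]
```

```bash
cat >> h.py <<'E'
from scipy.spatial.transform import Rotation as R
def rel(x,y,z,jaw_deg):
    s=manip.state();q=s['tool_rot'];M=R.from_quat([q[1],q[2],q[3],q[0]])
    d=M.inv().apply(np.array([x,y,z])-s['tool_pos']);yy=M.apply([0,1,0]);cur=np.degrees(np.arctan2(yy[1],yy[0]))
    t=-(jaw_deg-cur); t=(t+90)%180-90
    print('t',round(s['time'],2),'tcp',np.round(s['tool_pos'],4),'jaw',round(cur,1),'| d mm',np.round(d*1e3,1),'turn',round(t,1),'F',np.round(s['contact_force'],1),'w',round(s['gripper_width'],3),'j',np.round(s['joint_pos'],2))
E
python3 -c "
from h import *
rel(.433,-.1455,.12,62)"
```

```text
t 0.1 tcp [0.272  0.5621 0.2302] jaw 64.2 | d mm [-453.2 -566.6  111.1] turn 2.2 F [-0.4 -0.2  0.4] w 0.997 j [ 1.    0.05  1.61 -0.    1.48 -0.12]
```

Emit:
{"name": "jog_arm", "arguments": {"targets": [[-0.01,-0.013,0,0],[-0.03,-0.038,0,0],[-0.055,-0.069,0,0],[-0.08,-0.1,0,0],[-0.105,-0.131,0,0]], "fingers": 1}}

```text
time: 0.52
tool_pos: [0.3094, 0.3972, 0.2305]
tool_rot: [-0.0, 0.223, 0.975, -0.001]
contact_force: [0.3, 0.0, -0.1]
gripper_width: 1.002
```

Emit:
{"name": "jog_arm", "arguments": {"targets": [[-0.025,-0.031,0,0],[-0.05,-0.062,0,0],[-0.075,-0.094,0,0],[-0.1,-0.125,0,0],[-0.125,-0.156,0,0]]}}

```text
time: 0.93
tool_pos: [0.3539, 0.2022, 0.2308]
tool_rot: [-0.0, 0.223, 0.975, -0.0]
contact_force: [1.7, -0.3, 0.4]
gripper_width: 1.001
```

Emit:
{"name": "jog_arm", "arguments": {"targets": [[-0.025,-0.031,0,0],[-0.05,-0.062,0,0],[-0.075,-0.094,0,0],[-0.1,-0.125,0,0],[-0.125,-0.156,0,0]]}}

```text
time: 1.35
tool_pos: [0.3985, 0.0072, 0.2311]
tool_rot: [0.0, 0.224, 0.975, 0.0]
contact_force: [0.8, -0.4, -0.2]
gripper_width: 1.003
```

Emit:
{"name": "jog_arm", "arguments": {"targets": [[-0.025,-0.031,0.01,0],[-0.05,-0.062,0.03,0.5],[-0.075,-0.094,0.06,1],[-0.09,-0.114,0.08,1.5],[-0.098,-0.124,0.09,2]]}}

```text
time: 1.77
tool_pos: [0.4312, -0.1476, 0.1376]
tool_rot: [-0.002, 0.242, 0.97, 0.0]
contact_force: [-0.3, 0.1, -0.1]
gripper_width: 0.998
```

```bash
python3 -c "
from h import *
rel(.433,-.1455,.06,62)
a=save('top','t1');b=save('side','s1')
rel(.433,-.1455,.06,62)
o=np.hstack([cv2.resize(a[170:270,290:390],(400,400),interpolation=2),cv2.resize(b[210:310,240:340],(400,400),interpolation=2)])
cv2.imwrite('pics/z1.png',o[:,:,::-1])"
```

```text
t 1.77 tcp [ 0.4312 -0.1476  0.1376] jaw 62.0 | d mm [-0.9  2.8 77.5] turn -0.0 F [-0.3  0.1 -0.1] w 0.998 j [-0.49 -0.29  2.09 -0.    1.35 -1.57]
t 1.87 tcp [ 0.431  -0.1462  0.1379] jaw 61.9 | d mm [-2.   1.6 77.9] turn -0.1 F [-0.3  0.6  0. ] w 0.992 j [-0.49 -0.29  2.09 -0.    1.35 -1.57]
```

View pics/z1.png

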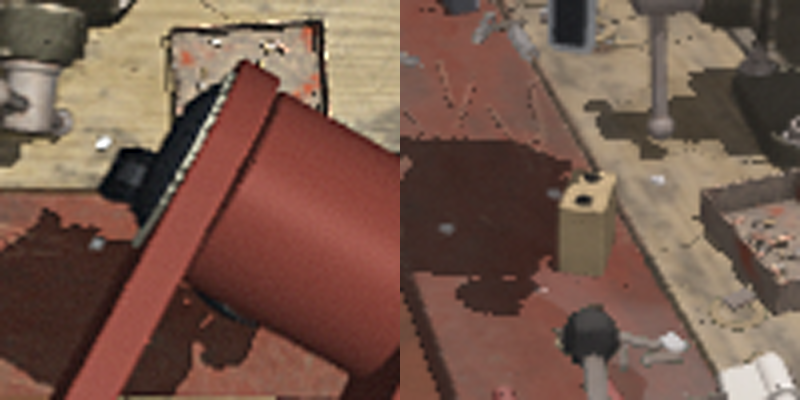

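Top view: the arm hides the block. Side view: block at roughly (286,266) full-frame with the fingers above it. I'll descend and check again.

Emit:
{"name": "jog_arm", "arguments": {"targets": [[-0.001,0.001,0.02,0],[-0.002,0.002,0.045,0],[-0.002,0.002,0.067,0],[-0.002,0.002,0.078,0],[-0.002,0.002,0.078,0]]}}

```text
time: 2.28
tool_pos: [0.4339, -0.1426, 0.061]
tool_rot: [-0.002, 0.24, 0.971, 0.001]
contact_force: [-0.5, 0.1, -0.2]
gripper_width: 1.006
```

```bash
python3 -c "
from h import *
b=save('side','s2')
rel(.433,-.1455,.005,62)
print(proj('side',[[.433,-.1455,.042],manip.state()['tool_pos']]))
cv2.imwrite('pics/z2.png',cv2.resize(b[190:300,220:350],(780,660)[0:1]+(600,),interpolation=2)[:,:,::-1])"
```

```text
t 2.33 tcp [ 0.4351 -0.1433  0.0628] jaw 62.2 | d mm [ 0.7 -2.9 57.8] turn 0.2 F [ 0.3 -0.2  0.7] w 1.004 j [-0.48 -0.19  2.14  0.    1.19 -1.57]
[[286.10603559 256.26354943]
 [286.93184188 247.02086163]]
```

View pics/z2.png

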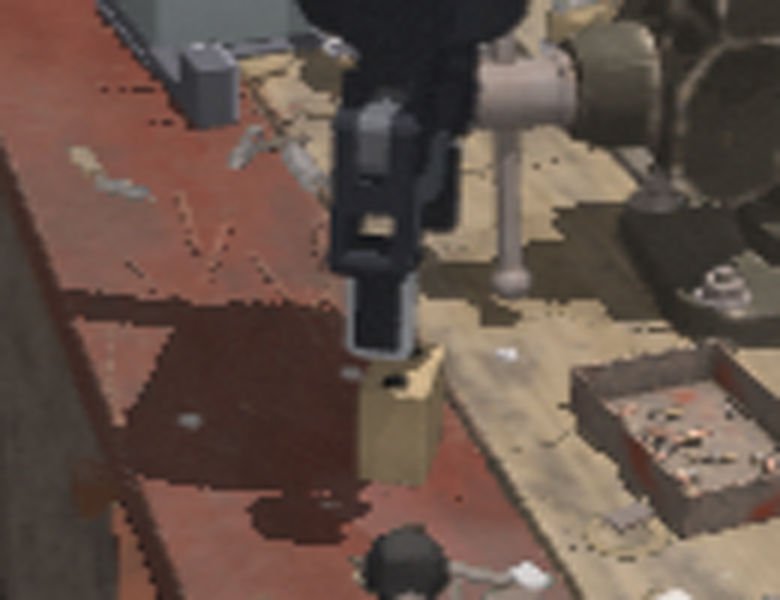

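Side view: the fingers straddle the block squarely, near finger at crop (380,320), block top at (400,375). I'll go down and close.

Emit:
{"name": "jog_arm", "arguments": {"targets": [[0,-0.001,0.02,0],[0,-0.002,0.04,0],[0,-0.002,0.052,0],[0,-0.002,0.056,0],[0,-0.002,0.056,0]]}}

```text
time: 2.75
tool_pos: [0.4352, -0.146, 0.0079]
tool_rot: [0.0, 0.24, 0.971, -0.0]
contact_force: [-0.0, -0.4, -0.0]
gripper_width: 0.995
```

Emit:
{"name": "jog_arm", "arguments": {"targets": [[0,0,0,0],[0,0,0,0],[0,0,0,0],[0,0,0,0],[0,0,0,0]], "fingers": 0}}

```text
time: 3.17
tool_pos: [0.4358, -0.1468, 0.0087]
tool_rot: [0.001, 0.24, 0.971, -0.0]
contact_force: [-0.4, -0.2, 3.4]
gripper_width: 0.438
```

Emit:
{"name": "jog_arm", "arguments": {"targets": [[0,0,0,0],[0,0,0,0],[0,0,0,0],[0,0,0,0],[0,0,0,0]]}}

```text
time: 3.58
tool_pos: [0.4358, -0.1468, 0.0087]
tool_rot: [0.001, 0.24, 0.971, -0.0]
contact_force: [-1.8, -0.8, 6.4]
gripper_width: 0.441
```

```bash
python3 -c "
from h import *
rel(.433,-.1455,.005,62)
rel(.44,0.04,.005,94.5)"
```

```text
t 3.58 tcp [ 0.4358 -0.1468  0.0087] jaw 62.2 | d mm [ 3.1 -0.2  3.7] turn 0.2 F [-1.8 -0.8  6.4] w 0.441 j [-0.49 -0.09  2.16 -0.    1.07 -1.57]
t 3.58 tcp [ 0.4358 -0.1468  0.0087] jaw 62.2 | d mm [ 83.5 167.2   3.4] turn -32.3 F [-1.8 -0.8  6.4] w 0.441 j [-0.49 -0.09  2.16 -0.    1.07 -1.57]
```

Emit:
{"name": "jog_arm", "arguments": {"targets": [[0.007,0.005,0,-6],[0.017,0.011,0,-12],[0.028,0.018,0,-19],[0.038,0.025,0,-26],[0.0446,0.0294,0,-32.3]]}}

```text
time: 4.0
tool_pos: [0.4105, -0.0998, 0.0087]
tool_rot: [0.002, -0.042, 0.999, -0.001]
contact_force: [2.1, -2.7, 2.2]
gripper_width: 0.434
```

```bash
python3 -c "
from h import *
rel(.41,.06,.008,94.5)"
```

```text
t 4.0 tcp [ 0.4105 -0.0998  0.0087] jaw 94.8 | d mm [-12.9 159.3   0.3] turn 0.3 F [ 2.1 -2.7  2.2] w 0.434 j [-0.41 -0.19  2.25 -0.    1.08 -2.07]
```

Emit:
{"name": "jog_arm", "arguments": {"targets": [[-0.001,0.008,0,0],[-0.002,0.024,0,0],[-0.004,0.044,0,0],[-0.006,0.064,0,0],[-0.007,0.082,0,0]]}}

```text
time: 4.42
tool_pos: [0.4112, -0.0172, 0.0087]
tool_rot: [0.001, -0.038, 0.999, -0.001]
contact_force: [1.1, -5.5, 5.8]
gripper_width: 0.434
```

Emit:
{"name": "jog_arm", "arguments": {"targets": [[-0.001,0.018,0,0],[-0.002,0.038,0,0],[-0.004,0.056,0,0],[-0.006,0.071,0,0],[-0.006,0.078,0,0]]}}

```text
time: 4.83
tool_pos: [0.4111, 0.0618, 0.0087]
tool_rot: [0.001, -0.039, 0.999, -0.001]
contact_force: [-1.2, -6.7, 7.4]
gripper_width: 0.436
```

```bash
python3 -c "
from h import *
a=save('top','t3');b=save('side','s3')
rel(.4583+.006,.09,.008,94.5)
o=np.hstack([cv2.resize(a[150:250,140:240],(400,400),interpolation=2),cv2.resize(b[150:250,225:325],(400,400),interpolation=2)])
cv2.imwrite('pics/z3.png',o[:,:,::-1])"
```

```text
t 4.93 tcp [0.411  0.0626 0.0087] jaw 94.4 | d mm [-55.3  23.2   0.8] turn -0.1 F [0.5 3.1 7.1] w 0.435 j [-0.03 -0.21  2.26  0.    1.09 -1.68]
```

View pics/z3.png

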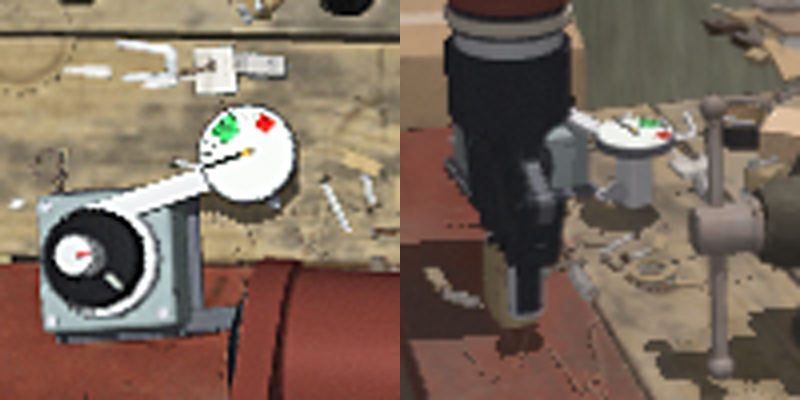

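Emit:
{"name": "jog_arm", "arguments": {"targets": [[-0.008,0.003,0,0],[-0.022,0.008,0,0],[-0.04,0.014,0,0],[-0.055,0.02,0,0],[-0.063,0.0226,0,0]]}}

```text
time: 5.35
tool_pos: [0.4709, 0.0887, 0.0086]
tool_rot: [-0.002, -0.038, 0.999, -0.001]
contact_force: [-13.6, -6.6, 23.0]
gripper_width: 0.434
```

Emit:
{"name": "jog_arm", "arguments": {"targets": [[0,0.008,0,0],[0,0.022,0,0],[0,0.038,0,0],[0,0.054,0,0],[0,0.064,0,0]]}}

```text
time: 5.77
tool_pos: [0.467, 0.1528, 0.0087]
tool_rot: [0.001, -0.038, 0.999, -0.001]
contact_force: [0.3, -6.4, 8.1]
gripper_width: 0.438
```

```bash
python3 -c "
from h import *
b=save('side','s4');a=save('top','t4')
rel(.461,.154,.008,94.5)
cv2.imwrite('pics/z4.png',np.hstack([cv2.resize(b[145:225,220:320],(500,400),interpolation=2),cv2.resize(a[170:230,180:240],(300,300),interpolation=2)[np.minimum(np.arange(400),299)]])[:,:,::-1])"
```

```text
t 5.87 tcp [0.4668 0.1542 0.0087] jaw 94.4 | d mm [5.8 0.2 0.7] turn -0.1 F [-0.1  2.3  6.4] w 0.44 j [ 0.17 -0.01  2.08  0.    1.07 -1.48]
```

View pics/z4.png

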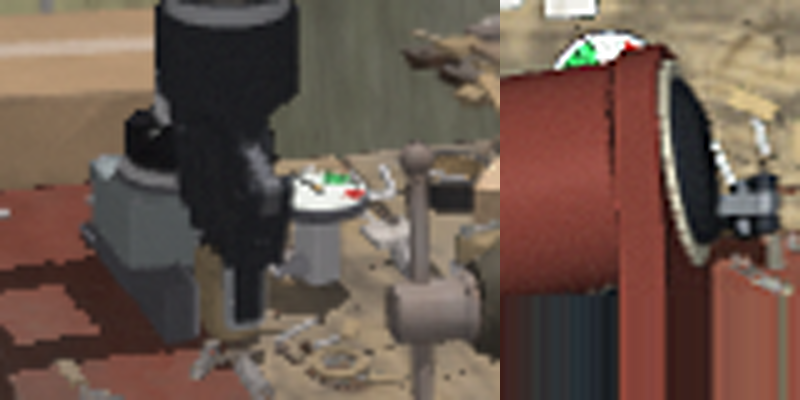

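Side view: the block is beside and behind the anvil post, crop (225,290), with the anvil at (180,300), and nothing else is touched. I'll press it towards the anvil in small steps while watching the force.

Emit:
{"name": "jog_arm", "arguments": {"targets": [[0.001,0,0,0],[0.002,0,0,0],[0.003,0,0,0],[0.003,0,0,0],[0.003,0,0,0]]}}

```text
time: 6.28
tool_pos: [0.4644, 0.1528, 0.0087]
tool_rot: [0.002, -0.038, 0.999, 0.001]
contact_force: [3.9, 3.6, 5.5]
gripper_width: 0.436
```

Emit:
{"name": "jog_arm", "arguments": {"targets": [[0.0005,0,0,0],[0.001,0,0,0],[0.0015,0,0,0],[0.002,0,0,0],[0.002,0,0,0]]}}

```text
time: 6.7
tool_pos: [0.4627, 0.1523, 0.0087]
tool_rot: [0.002, -0.038, 0.999, 0.0]
contact_force: [4.9, 2.0, 5.2]
gripper_width: 0.436
```

Emit:
{"name": "jog_arm", "arguments": {"targets": [[0.0005,0,0,0],[0.001,0,0,0],[0.0015,0,0,0],[0.002,0,0,0],[0.002,0,0,0]]}}

```text
time: 7.12
tool_pos: [0.4613, 0.152, 0.0087]
tool_rot: [0.003, -0.038, 0.999, 0.0]
contact_force: [7.8, 1.6, 2.5]
gripper_width: 0.436
```

Emit:
{"name": "jog_arm", "arguments": {"targets": [[0.0005,0,0,0],[0.001,0,0,0],[0.0015,0,0,0],[0.0015,0,0,0],[0.0015,0,0,0]]}}

```text
time: 7.53
tool_pos: [0.4613, 0.152, 0.0088]
tool_rot: [0.005, -0.038, 0.999, 0.0]
contact_force: [13.5, 1.9, -2.5]
gripper_width: 0.437
```

Emit:
{"name": "jog_arm", "arguments": {"targets": [[0.0005,0,0,0],[0.001,0,0,0],[0.0015,0,0,0],[0.0015,0,0,0],[0.0015,0,0,0]]}}

```text
time: 7.95
tool_pos: [0.4613, 0.152, 0.0089]
tool_rot: [0.007, -0.038, 0.999, 0.001]
contact_force: [19.4, 3.1, -8.3]
gripper_width: 0.437
```

Contact with the anvil was firm at TCP x 0.4613, as predicted. I'll relax slightly, then open partway so the finger stays clear of the housing.

Emit:
{"name": "jog_arm", "arguments": {"targets": [[-0.001,0,0,0],[-0.002,0,0,0],[-0.0025,0,0,0],[-0.0025,0,0,0]]}}

```text
time: 8.28
tool_pos: [0.4613, 0.152, 0.0087]
tool_rot: [0.004, -0.038, 0.999, 0.0]
contact_force: [8.2, 2.2, 1.3]
gripper_width: 0.436
```

Emit:
{"name": "jog_arm", "arguments": {"targets": [[0,0,0,0],[0,0,0,0],[0,0,0,0],[0,0,0,0],[0,0,0,0]], "fingers": 0.6}}

```text
time: 8.7
tool_pos: [0.457, 0.1517, 0.0064]
tool_rot: [-0.001, -0.039, 0.999, -0.0]
contact_force: [-0.1, 0.8, 0.1]
gripper_width: 0.599
```

```bash
python3 -c "
from h import *
b=save('side','s5')
rel(.461,.154,.008,94.5)
cv2.imwrite('pics/z5.png',cv2.resize(b[150:220,230:310],(640,560),interpolation=2)[:,:,::-1])"
```

```text
t 8.75 tcp [0.4573 0.1518 0.0067] jaw 94.5 | d mm [-3.9  2.  -1.3] turn -0.0 F [-0.4 -0.6 -0.2] w 0.601 j [ 0.17 -0.03  2.1  -0.    1.07 -1.48]
```

View pics/z5.png

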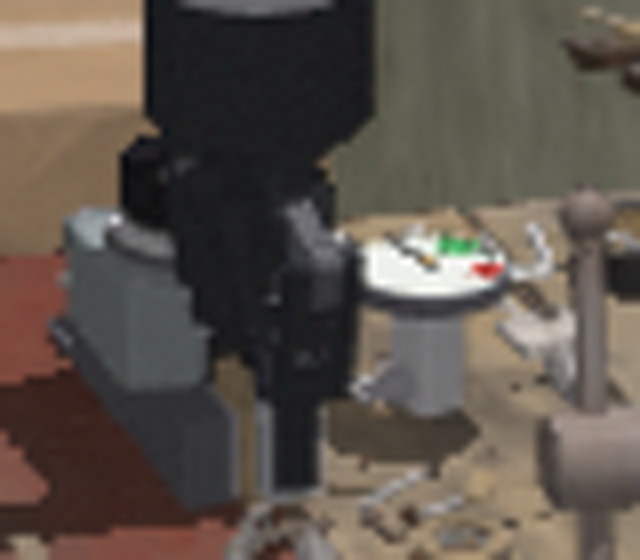

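Side view: the fingers are open on both sides, and the block is flush against the anvil at crop (245,440). I'll retract upward, move aside and inspect.

Emit:
{"name": "jog_arm", "arguments": {"targets": [[0,0,-0.01,0],[0,0,-0.035,0],[0,0,-0.07,0],[0,0,-0.105,0],[0,0,-0.14,0]]}}

```text
time: 9.17
tool_pos: [0.4576, 0.1518, 0.1493]
tool_rot: [-0.0, -0.039, 0.999, -0.0]
contact_force: [-0.2, 0.2, -0.2]
gripper_width: 0.602
```

Emit:
{"name": "jog_arm", "arguments": {"targets": [[0,-0.02,-0.03,0],[0,-0.055,-0.05,0],[0,-0.095,-0.06,0],[0,-0.135,-0.06,0],[0,-0.175,-0.06,0]]}}

```text
time: 9.58
tool_pos: [0.4722, -0.0242, 0.21]
tool_rot: [0.002, -0.039, 0.999, -0.001]
contact_force: [1.2, -0.1, -0.6]
gripper_width: 0.601
```

```bash
python3 -c "
from h import *
a=save('top','t6');b=save('side','s6')
rel(.4623,.2547,.2,94.5)
o=np.hstack([cv2.resize(a[165:245,140:240],(400,320),interpolation=2),cv2.resize(b[150:230,230:330],(400,320),interpolation=2)])
cv2.imwrite('pics/z6.png',o[:,:,::-1])"
```

```text
t 9.68 tcp [ 0.472  -0.0272  0.2087] jaw 94.1 | d mm [-10.3 281.8   8.1] turn -0.4 F [ 0.4  0.3 -0.4] w 0.6 j [-0.21 -0.31  1.98 -0.    1.47 -1.86]
```

View pics/z6.png

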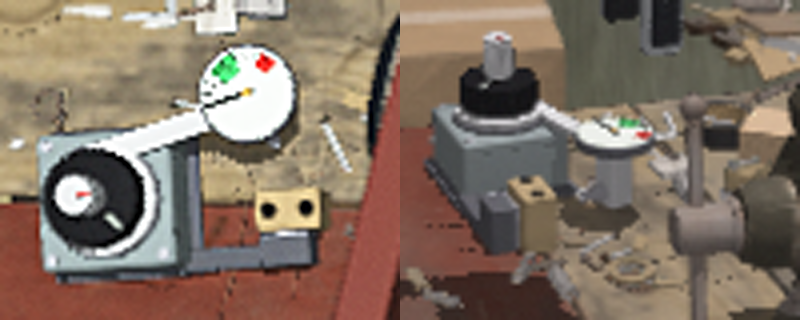

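```bash
cat > st.py <<'E'
from h import *
p=np.array([.46234,.25469]);yaw=-1.49141
ex=np.array([np.cos(yaw),np.sin(yaw)]);ey=np.array([-ex[1],ex[0]])
def stand(X): d=np.atleast_2d(X)[:,:2]-p; return np.c_[d@ex,d@ey]*1e3
E
python3 - <<'E'
from st import *
cp=lambda q,x0,y0:(np.array(q,float)+.5)/4-.5+[x0,y0]
B=cp([[257,192],[318,186],[322,226],[258,232]],140,165)
print(stand(onz('top',B,.042)),stand(onz('top',B,.042)).mean(0))
Q=cp([[507,182],[545,176],[557,197],[522,204]],130,150)
print(stand(onz('side',Q,.042)),stand(onz('side',Q,.042)).mean(0))
tip=[[230+362/8-.5,150+388/8-.5],[230+(580-400)/4,150+190/4]]
print('tip',stand(onz('side',tip,.024)))
for z in(.064,.069): 
    s=stand(onz('top',cp([[248,95]],140,165),z));print('dial',s,np.degrees(np.arctan2(s[:,1],s[:,0])))
s=stand(onz('side',[[230+(615-400)/4,150+133/4]],.069));print('dial side',s,np.degrees(np.arctan2(s[:,1],s[:,0])))
E
```

```text
[[ 83.99644126  -0.95591143]
 [119.7242259    0.41329283]
 [120.88172703 -22.80298535]
 [ 83.45287711 -24.11140309]] [102.01381782 -11.86425176]
[[ 90.42329989 -23.91418529]
 [ 90.04088479   3.52786953]
 [124.27188702  -0.16588038]
 [126.46968405 -25.50538665]] [107.80143894 -11.5143957 ]
tip [[88.9919459  29.95443617]
 [86.18284355 31.75844668]]
dial [[85.75704549 53.14826705]] [31.78872819]
dial [[86.7578414  52.56633937]] [31.21155788]
dial side [[98.12479211 52.58031502]] [28.18469752]
```

Top view: block flush on the anvil at crop (289,209). It computes to stand x ≈102, y ≈−11.9 mm, with yaw error about 0. The probe tip is at y ≈ +30 mm. Next is the coarse knob: I'll move over its axis.

Emit:
{"name": "jog_arm", "arguments": {"targets": [[-0.001,0.02,0,0],[-0.002,0.05,0,0],[-0.004,0.085,0,0],[-0.005,0.12,0,0],[-0.006,0.155,0,0]], "fingers": 1}}

```text
time: 10.1
tool_pos: [0.465, 0.1344, 0.2079]
tool_rot: [0.0, -0.039, 0.999, 0.0]
contact_force: [0.4, 0.5, 0.8]
gripper_width: 0.999
```

Emit:
{"name": "jog_arm", "arguments": {"targets": [[-0.001,0.035,0,0],[-0.002,0.07,0,0],[-0.003,0.1,0,0],[-0.004,0.12,0,0],[-0.004,0.127,0,0]]}}

```text
time: 10.52
tool_pos: [0.4586, 0.2625, 0.2078]
tool_rot: [-0.0, -0.041, 0.999, 0.0]
contact_force: [-0.2, 0.4, 0.5]
gripper_width: 0.999
```

```bash
python3 -c "
from h import *
b=save('side','s7')
rel(.4623,.2547,.14,94.5)"
```

```text
t 10.57 tcp [0.4587 0.2621 0.2076] jaw 94.7 | d mm [-3.  -7.7 67.6] turn 0.2 F [-1.1 -0.4 -0.8] w 1.0 j [ 0.38 -0.16  1.86  0.    1.45 -1.27]
```

Emit:
{"name": "jog_arm", "arguments": {"targets": [[-0.001,-0.003,0.01,0],[-0.002,-0.006,0.03,0],[-0.003,-0.0077,0.055,0],[-0.003,-0.0077,0.078,0],[-0.003,-0.0077,0.09,0]]}}

```text
time: 10.98
tool_pos: [0.4615, 0.2495, 0.1135]
tool_rot: [-0.002, -0.038, 0.999, -0.001]
contact_force: [-1.0, -0.4, -0.5]
gripper_width: 1.002
```

Emit:
{"name": "jog_arm", "arguments": {"targets": [[0,0,0.008,0],[0,0,0.02,0],[0,0,0.035,0],[0,0,0.047,0],[0,0,0.053,0]]}}

```text
time: 11.4
tool_pos: [0.4629, 0.2515, 0.0629]
tool_rot: [-0.001, -0.039, 0.999, -0.0]
contact_force: [0.6, 0.2, -0.7]
gripper_width: 0.999
```

```bash
python3 -c "
from h import *
rel(.4623,.2547,.061,94.5)"
```

```text
t 11.4 tcp [0.4629 0.2515 0.0629] jaw 94.5 | d mm [0.3 3.3 1.9] turn -0.0 F [ 0.6  0.2 -0.7] w 0.999 j [ 0.36 -0.01  1.98 -0.    1.18 -1.29]
```

Emit:
{"name": "jog_arm", "arguments": {"targets": [[0,0.0015,0.001,0],[0,0.003,0.002,0],[0,0.003,0.002,0]]}}

```text
time: 11.65
tool_pos: [0.4637, 0.2554, 0.063]
tool_rot: [0.001, -0.039, 0.999, 0.0]
contact_force: [0.1, -0.1, 0.5]
gripper_width: 0.998
```

Emit:
{"name": "jog_arm", "arguments": {"targets": [[0,0,0,0],[0,0,0,0],[0,0,0,0],[0,0,0,0],[0,0,0,0]], "fingers": 0}}

```text
time: 12.07
tool_pos: [0.4636, 0.2571, 0.0643]
tool_rot: [0.001, -0.039, 0.999, 0.003]
contact_force: [-3.6, 5.1, 5.9]
gripper_width: 0.616
```

```bash
python3 -c "
from h import *
rel(.4623,.2547,.061,94.5)"
```

```text
t 12.07 tcp [0.4636 0.2571 0.0643] jaw 94.4 | d mm [ 1.5 -2.4  3.3] turn -0.1 F [-3.6  5.1  5.9] w 0.616 j [ 0.36 -0.01  1.97  0.    1.18 -1.29]
```

Emit:
{"name": "jog_arm", "arguments": {"targets": [[0,0,0,0],[0,0,0,3],[0,0,0,8],[0,0,0,14],[0,0,0,20]]}}

```text
time: 12.48
tool_pos: [0.4635, 0.2564, 0.0643]
tool_rot: [0.0, 0.137, 0.991, 0.002]
contact_force: [-4.2, 1.8, 7.1]
gripper_width: 0.618
```

```bash
python3 -c "
from h import *
rel(.4623,.2547,.061,94.5)
a=save('top','t8');b=save('side','s8')
o=np.hstack([cv2.resize(a[160:240,140:240],(400,320),interpolation=2),cv2.resize(b[150:230,230:330],(400,320),interpolation=2)])
cv2.imwrite('pics/z8.png',o[:,:,::-1])
# red mark + green mark on dial
for n in('t6','t8','s6','s8'):
    im=cv2.imread(f'pics/{n}.png').astype(int);B,G,Rr=im[...,0],im[...,1],im[...,2]
    x0,x1,y0,y1=(185,230,160,205) if n[0]=='t' else (260,305,170,192)
    m=np.zeros(B.shape,bool);m[y0:y1,x0:x1]=True
    g=m&(G-Rr>50)&(G-B>50);r=m&(Rr-G>90)&(Rr-B>90);w=m&(im.min(2)>215)
    print(n,[(np.round(np.argwhere(q)[:,::-1].mean(0),2).tolist() if q.any() else None,int(q.sum())) for q in(g,r,w)])
"
```

```text
t 12.48 tcp [0.4635 0.2564 0.0643] jaw 74.2 | d mm [ 0.7 -1.9  3.3] turn -20.3 F [-4.2  1.8  7.1] w 0.618 j [ 0.36 -0.01  1.97  0.    1.18 -0.93]
t6 [([196.04, 181.93], 27), ([205.73, 180.2], 15), ([199.78, 185.39], 478)]
t8 [([197.13, 183.03], 30), ([206.8, 181.93], 15), ([200.38, 186.09], 494)]
s6 [([286.86, 180.43], 7), ([290.5, 183.0], 4), ([278.96, 182.17], 84)]
s8 [([285.5, 180.67], 6), ([289.0, 183.75], 4), ([277.67, 182.45], 84)]
```

Emit:
{"name": "jog_arm", "arguments": {"targets": [[0,0,0,7],[0,0,0,14],[0,0,0,21],[0,0,0,28],[0,0,0,35]]}}

```text
time: 13.0
tool_pos: [0.4629, 0.2551, 0.0643]
tool_rot: [-0.001, 0.429, 0.903, -0.0]
contact_force: [-9.0, -3.7, 11.6]
gripper_width: 0.613
```

Emit:
{"name": "jog_arm", "arguments": {"targets": [[0,0,0,7],[0,0,0,14],[0,0,0,21],[0,0,0,28],[0,0,0,35]]}}

```text
time: 13.42
tool_pos: [0.4615, 0.2546, 0.0642]
tool_rot: [-0.001, 0.681, 0.732, -0.002]
contact_force: [-15.8, -4.3, 16.8]
gripper_width: 0.616
```

Emit:
{"name": "jog_arm", "arguments": {"targets": [[0,0,0,7],[0,0,0,14],[0,0,0,20],[0,0,0,26],[0,0,0,30]]}}

```text
time: 13.83
tool_pos: [0.4603, 0.2547, 0.0642]
tool_rot: [-0.001, 0.847, 0.532, -0.004]
contact_force: [-18.9, -3.6, 18.2]
gripper_width: 0.613
```

```bash
python3 -c "
from h import *
rel(.4623,.2547,.061,-25.6)
a=save('top','t9');b=save('side','s9')
o=np.hstack([cv2.resize(a[170:230,185:225],(267,400),interpolation=2),cv2.resize(b[170:230,245:325],(533,400),interpolation=2)])
cv2.imwrite('pics/z9.png',o[:,:,::-1])
"
```

```text
t 13.83 tcp [0.4603 0.2547 0.0642] jaw -25.7 | d mm [0.9 1.8 3.2] turn -0.1 F [-18.9  -3.6  18.2] w 0.613 j [ 0.36 -0.01  1.97  0.    1.19  0.81]
```

View pics/z9.png

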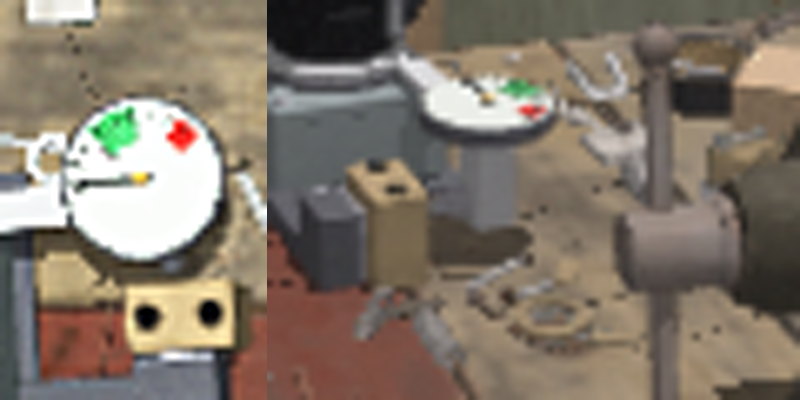

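```bash
python3 - <<'E'
from st import *
W=lambda x,y,z:np.r_[p+ex*x/1e3+ey*y/1e3,z/1e3]
f=lambda *a:np.round(proj('side',W(*a))[0],1)
print('edge',f(121,0,24),f(121,0,42),f(121,0,0),'tip0',f(100,0,24),'tip5',f(100,5,24),'tip10',f(100,10,24),'tip30',f(95,30,24),'tip27',f(96,27,24))
for n,r,c in(('s0',(195,204),(268,286)),('s6',(195,204),(268,286)),('s9',(193,204),(260,280))):
    im=cv2.imread(f'pics/{n}.png',0);print(n,r,c);print(im[r[0]:r[1],c[0]:c[1]])
cp=[185+145/6.667-.5,170+178/6.667-.5]
for n,uv in(('t9',cp),('t6',[140+248.5/4-.5,165+95.5/4-.5])):
    s=stand(onz('top',[uv],.069));print(n,s,np.degrees(np.arctan2(s[:,1],s[:,0])))
    im=cv2.imread(f'pics/{n}.png').astype(int);g=im[...,1];
    m=(im.min(2)>185).astype(np.uint8);m[:,:187]=0
    k,l,S,c=cv2.connectedComponentsWithStats(m)
    j=1+np.argmax(S[1:,4]*((c[1:,0]>190)&(c[1:,0]<215)&(c[1:,1]>175)&(c[1:,1]<205)));print(S[j],c[j])
E
```

```text
edge [268.5 204.4] [268.5 198.4] [268.6 212.3] tip0 [265.9 201.2] tip5 [267.6 201. ] tip10 [269.4 200.7] tip30 [275.5 198.9] tip27 [274.6 199.2]
s0 (195, 204) (268, 286)[ WARN:0@0.811] global loadsave.cpp:275 findDecoder imread_('pics/s0.png'): can't open/read file: check file path/integrity
Traceback (most recent call last):
TypeError: 'NoneType' object is not subscriptable
```

```bash
python3 - <<'E'
from st import *
for n,r,c in(('side0',(194,205),(266,286)),('s6',(194,205),(266,286)),('s8',(194,205),(266,286)),('s9',(192,206),(260,280))):
    im=cv2.imread(f'pics/{n}.png',0);print(n,r,c);print(im[r[0]:r[1],c[0]:c[1]])
cp=[185+145/6.667-.5,170+178/6.667-.5]
for n,uv in(('t9',cp),('t6',[140+248.5/4-.5,165+95.5/4-.5])):
    s=stand(onz('top',[uv],.069));print(n,s,np.degrees(np.arctan2(s[:,1],s[:,0])))
E
```

```text
side0 (194, 205) (266, 286)
[[ 94  91  80  81  80  82 104 126 121 114 106  86  91 106 104 106 108 113
  110 109]
 [ 93  91  80  78  79  82 102 118 127 119 110 120 118 102  98 106 108 114
  108 110]
 [ 90  84  64  58  56  46  59  99 113 130 123 127  92  88  89  99 108 112
  109 110]
 [100  94  52  47  48  49  52  62 117 164 138  90  89  94  91  93 108 113
  109 110]
 [ 99  96  90  55  54  53  52  79 143  99  94  91  92  93  93  93 102 114
  109 110]
 [ 71  75  93  60  60  56  61  73 111 128  96  95  88  89  87  94 106 111
  109 109]
 [141 138 125  76  72  66  65  68  71  82  86 120  75  75  81 103 105 112
  108 108]
 [142 134 112 132 107  65  70  70  70  68  81  92  89  62  64  82 104 111
  105  89]
 [118 110 139 131  64  66  65  68  67  66  67  70  64  61  59  59  61  66
   54  55]
 [ 73  95 142 132  67  64  65  64  64  66  66  66  68  64  62  61  60  58
   56  57]
 [130 136 136 116  73  65  63  61  60  61  64  64  65  66  62  64  63  60
   59  60]]
s6 (194, 205) (266, 286)
[[ 97  96  82  84  83  85 108 131 125 118 111  88  93 108 108 108 112 117
  113 114]
 [115  94  82  81  83  84 
[... 2391 characters left out ...]
115
  114 115]
 [124 169 161 134 132 120 147 138 130  78  92  90  97  97  96  99 107 115
  115 114]
 [ 79 119 138 125 104  98  97 100  99  97  97  96  91  95  95  97 105 114
  114 115]
 [ 77  89 103 105 102 101  99 100  99  91  96  93  92  95  91  94 107 115
  115 115]
 [ 81  94 102 104 104 102 102 102  97  76  69  66  74  81  84  90 106 115
  114 115]
 [ 81  95 101 105 103 104 102 102  98  80  68  66  66  66  68  86 105 112
  112 112]
 [ 80  95 102 104 104 102 102 104  98  72  67  67  64  64  62  66  84  97
   85  79]
 [ 77  95 104 103 104 104 104 105 100  74  65  65  67  66  68  68  68  66
   66  66]]
t9 [[96.49796293 34.17390317]] [19.50115134]
t6 [[86.7578414  52.56633937]] [31.21155788]
```

```bash
python3 - <<'E'
from st import *
W=lambda x,y,z:np.r_[p+ex*x/1e3+ey*y/1e3,z/1e3]
f=lambda *a:np.round(proj('top',W(*a))[0],2).tolist()
print('blk',f(100,0,42),'tip z24 y0,5,10',f(100,0,24),f(100,5,24),f(100,10,24),'z28 y5',f(100,5,28))
im=cv2.imread('pics/t9.png');print(im[204:216,206:218].tolist().__len__())
for ch,nm in((2,'R'),(0,'B')): print(nm);print(im[204:216,204:218,ch])
E
```

```text
blk [210.69, 211.81] tip z24 y0,5,10 [212.09, 212.2] [211.98, 210.08] [211.88, 207.96] z28 y5 [211.68, 209.98]
12
R
[[251 251 251 251 251 251 252 253 255 255 227  62  45  75]
 [251 252 252 252 252 253 255 255 255 234  72  55  72  62]
 [255 254 254 255 255 255 255 255 151  77  44  71  77  78]
 [255 255 255 255 255 255 154  93  40  45  75  88  89 139]
 [159 212 209 199 134  71  62  55  63  58  61  76  82 128]
 [ 49  65  53  44  42  76 105  97  76  61  60  75 130 169]
 [ 87  83  85  79  76  81  97  82  61  57  60 123 185 155]
 [ 81  81  80  75  74  77  67  68  72  82 119 175 170 148]
 [126 122 126 138 135 134 140 148 169 195 216 213 237 242]
 [249 250 252 252 251 248 242 239 238 239 239 240 239 237]
 [235 240 233 241 241 236 230 226 230 232 239 237 238 238]
 [248 223 162 195 239 239 232 229 228 235 211  77   4  99]]
B
[[251 251 252 251 251 251 252 254 255 255 230  71  31  48]
 [251 251 252 252 252 253 255 255 255 237  85  44  48  43]
 [255 254 254 255 255 255 255 255 159  93  41  51  55  55]
 [255 255 255 255 255 255 159  97  46  29  50  62  63  94]
 [175 222 217 209 147  84  71  60  54  39  47  54  59  86]
 [ 27  44  42  34  30  76 118 105  72  45  42  54  95 116]
 [ 56  54  57  57  58  78 107  86  49  44  45  88 137 119]
 [ 54  56  58  56  50  55  47  49  52  57  83 129 121 105]
 [ 79  77  78  85  80  82  87  93 106 124 139 134 152 156]
 [165 165 174 172 172 169 161 156 156 160 160 164 162 161]
 [152 160 153 162 164 161 152 147 153 156 160 156 154 156]
 [164 146 102 124 156 161 157 153 151 155 135  52  14  66]]
```

The top picture resolves the probe tip at rows 208–210.4 and the block's rear edge at row 212.15, so the gap is about 5 mm (the side view suggests about 4.4 mm). I'll advance 13.5° of coarse, easing the side load as I turn.

Emit:
{"name": "jog_arm", "arguments": {"targets": [[-0.0005,-0.001,-0.001,4],[-0.001,-0.002,-0.002,8],[-0.001,-0.0025,-0.003,11],[-0.001,-0.0025,-0.003,13.5],[-0.001,-0.0025,-0.003,13.5]]}}

```text
time: 14.35
tool_pos: [0.4596, 0.255, 0.0645]
tool_rot: [0.0, 0.903, 0.43, -0.001]
contact_force: [-1.1, 2.2, -5.1]
gripper_width: 0.612
```

```bash
python3 - <<'E'
from st import *
rel(.4623,.2547,.061,-39.5)
a=save('top','t10');b=save('side','s10');im=a[:,:,::-1]
for ch,nm in((2,'R'),(0,'B')): print(nm);print(im[205:215,204:218,ch])
E
```

```text
t 14.35 tcp [0.4596 0.255  0.0645] jaw -39.1 | d mm [1.5 2.2 3.5] turn 0.4 F [-1.1  2.2 -5.1] w 0.612 j [ 0.36 -0.02  1.98 -0.    1.18  1.05]
R
[[250 251 251 251 251 250 251 253 255 255 255 181  46  50]
 [251 251 252 252 252 252 254 255 255 255 145  47  57  69]
 [255 254 254 255 255 255 255 255 238 149  50  64  87  88]
 [255 255 255 255 255 255 251 186  43  23  48  79  81 123]
 [162 212 209 198 131  81  69  49  47  63  61  72  88 125]
 [ 58  69  56  44  40  68 100  93  69  56  57  66 127 163]
 [ 86  77  76  73  72  76  92  85  73  82  84 131 176 149]
 [130 124 127 135 140 134 132 146 174 185 200 220 239 242]
 [251 252 252 252 251 246 242 240 240 240 240 241 241 237]
 [238 238 234 239 241 234 232 228 229 231 240 236 237 238]]
B
[[251 251 251 251 251 251 251 253 255 255 255 191  51  33]
 [251 251 252 252 252 252 253 255 255 255 151  54  40  48]
 [255 254 254 255 255 255 255 255 238 157  57  43  59  59]
 [255 255 255 255 255 255 252 195  52  15  35  54  57  79]
 [178 221 217 209 139  97  80  55  42  44  44  50  65  86]
 [ 35  46  41  40  30  64 113 104  68  42  44  45  94 124]
 [ 56  53  51  50  51  67 101  88  49  56  56  91 125 104]
 [ 83  76  79  83  87  81  77  89 108 116 125 142 154 160]
 [164 168 173 173 171 167 161 159 160 162 162 165 164 161]
 [154 158 154 159 163 154 155 151 152 154 161 155 156 156]]
```

Tip edge moved exactly 1 px (2.35 mm) and the gap is now about 2.6 mm. I'll release the coarse knob and go to the fine knob.

Emit:
{"name": "jog_arm", "arguments": {"targets": [[0,0,0,0],[0,0,0,0],[0,0,0,0],[0,0,0,0],[0,0,0,0]], "fingers": 1}}

```text
time: 14.87
tool_pos: [0.4611, 0.2552, 0.0661]
tool_rot: [0.0, 0.903, 0.43, 0.001]
contact_force: [0.6, 0.4, -0.5]
gripper_width: 0.999
```

Emit:
{"name": "jog_arm", "arguments": {"targets": [[0,0,-0.006,0],[0,0,-0.015,0],[0,0,-0.022,-3],[0,0,-0.026,-9],[0,0,-0.026,-15]]}}

```text
time: 15.28
tool_pos: [0.4618, 0.2556, 0.0939]
tool_rot: [0.0, 0.837, 0.547, 0.002]
contact_force: [-0.5, -0.2, -0.4]
gripper_width: 0.999
```

Emit:
{"name": "jog_arm", "arguments": {"targets": [[0,0,0,-7],[0,0,0,-14],[0,0,0,-21],[0,0,0,-28],[0,0,0,-35]]}}

```text
time: 15.7
tool_pos: [0.4609, 0.2553, 0.0926]
tool_rot: [0.0, 0.634, 0.773, 0.001]
contact_force: [-0.1, 0.2, -0.6]
gripper_width: 0.999
```

Emit:
{"name": "jog_arm", "arguments": {"targets": [[0,0,0,-3],[0,0,0,-5],[0,0,0,-5]]}}

```text
time: 15.95
tool_pos: [0.4609, 0.2553, 0.0925]
tool_rot: [0.0, 0.602, 0.799, 0.001]
contact_force: [-0.2, -0.7, -0.3]
gripper_width: 0.996
```

```bash
python3 - <<'E'
from st import *
rel(.460,.2555,.088,15.5)
a=save('top','t11');im=a[:,:,::-1]
print(im[208:214,204:216,0])
E
```

```text
t 15.95 tcp [0.4609 0.2553 0.0925] jaw 16.0 | d mm [ 0.4 -0.8  4.5] turn 0.5 F [-0.2 -0.7 -0.3] w 0.996 j [ 0.36 -0.05  1.96 -0.    1.23  0.09]
[[255 255 255 255 255 255 209 196  55  20  35  57]
 [176 220 221 212 142  98  82  57  41  42  42  48]
 [ 33  45  42  41  24  64 112 102  68  44  42  43]
 [ 54  48  54  52  51  65 101  87  56  54  55  91]
 [ 80  76  76  84  84  80  83  87 106 116 124 143]
 [166 166 171 173 171 167 158 158 156 159 164 162]]
```

Unchanged after release. I'll lower 4 mm and close on the fine knob, then turn a test 20°.

Emit:
{"name": "jog_arm", "arguments": {"targets": [[0,-0.0005,0.002,0],[0,-0.0005,0.0045,0],[0,-0.0005,0.0045,0]]}}

```text
time: 16.25
tool_pos: [0.4595, 0.2548, 0.0863]
tool_rot: [-0.0, 0.602, 0.798, -0.0]
contact_force: [-0.6, 0.5, 0.2]
gripper_width: 0.997
```

Emit:
{"name": "jog_arm", "arguments": {"targets": [[0,0,0,0],[0,0,0,0],[0,0,0,0],[0,0,0,0],[0,0,0,0]], "fingers": 0}}

```text
time: 16.67
tool_pos: [0.46, 0.2549, 0.0868]
tool_rot: [0.0, 0.602, 0.798, 0.0]
contact_force: [-0.3, 0.3, 0.3]
gripper_width: 0.299
```

Emit:
{"name": "jog_arm", "arguments": {"targets": [[0,0,0,0],[0,0,0,0],[0,0,0,0],[0,0,0,0],[0,0,0,0]]}}

```text
time: 17.08
tool_pos: [0.4613, 0.2554, 0.0874]
tool_rot: [0.001, 0.602, 0.798, 0.002]
contact_force: [5.2, 2.4, -1.8]
gripper_width: 0.221
```

Emit:
{"name": "jog_arm", "arguments": {"targets": [[0,0,0,4],[0,0,0,9],[0,0,0,15],[0,0,0,21],[0,0,0,25]]}}

```text
time: 17.5
tool_pos: [0.4607, 0.2554, 0.0873]
tool_rot: [0.0, 0.762, 0.647, 0.001]
contact_force: [1.9, 1.6, -1.0]
gripper_width: 0.225
```

```bash
python3 - <<'E'
from st import *
rel(.460,.2555,.088,15.5)
a=save('top','t12');im=a[:,:,::-1]
print(im[208:214,204:216,0])
E
```

```text
t 17.5 tcp [0.4607 0.2554 0.0873] jaw -9.3 | d mm [ 0.  -0.7 -0.7] turn -24.8 F [ 1.9  1.6 -1. ] w 0.225 j [ 0.36 -0.05  1.96  0.    1.22  0.53]
[[255 255 255 255 255 255 255 255 193  96  51  47]
 [253 255 255 255 255 253 195  87  47  26  39  53]
 [ 57  82  88  78  55  56  72  63  70  45  40  43]
 [ 50  44  45  35  47  70 105 101  71  49  59  62]
 [ 80  70  73  73  72  74  88 101 103 119 118 129]
 [164 169 174 172 171 164 157 158 155 160 164 164]]
```

Emit:
{"name": "jog_arm", "arguments": {"targets": [[0,0,0,5],[0,0,0,10],[0,0,0,15],[0,0,0,20],[0,0,0,20]]}}

```text
time: 17.97
tool_pos: [0.4602, 0.2555, 0.0873]
tool_rot: [-0.0, 0.862, 0.507, 0.001]
contact_force: [1.6, 2.1, 1.0]
gripper_width: 0.222
```

```bash
cat > nd.py <<'E'
from st import *
def needle(im): # rgb
    c0=np.array([207,198.]);I=im.astype(int)
    yy,xx=np.mgrid[:420,:560];near=np.hypot(xx-c0[0],yy-c0[1])<10
    R_,G_,B_=I[...,0],I[...,1],I[...,2]
    hub=near&(R_-B_>60)&(G_-B_>25)
    w=(R_-B_)*hub; h=np.array([(xx*w).sum(),(yy*w).sum()])/w.sum()
    r=np.hypot(xx-h[0],yy-h[1]);dk=np.clip(180-I.max(2),0,None)*((r>2.5)&(r<8))
    v=np.array([((xx-h[0])*dk).sum(),((yy-h[1])*dk).sum()])
    k=proj('top',np.r_[p,.069])[0]-h
    a=np.arctan2(v[1],v[0])-np.arctan2(k[1],k[0]) # image y down: + = clockwise
    return np.round(h,2),round((a+np.pi)%(2*np.pi)-np.pi,3),int(hub.sum()),int(dk.sum())
E
python3 - <<'E'
from nd import *
rel(.460,.2555,.088,15.5)
a=save('top','t13')
for n in('t9','t10','t11','t12','t13'): print(n,needle(cv2.imread(f'pics/{n}.png')[:,:,::-1]))
print(a[208:214,204:216,2])
E
```

```text
t 17.97 tcp [0.4602 0.2555 0.0873] jaw -29.0 | d mm [-0.1 -0.2 -0.7] turn -44.5 F [1.6 2.1 1. ] w 0.222 j [ 0.36 -0.05  1.97  0.    1.22  0.87]
t9 (array([205.51, 196.31]), np.float64(0.354), 4, 605)
t10 (array([205.79, 197.33]), np.float64(0.276), 5, 514)
t11 (array([205.79, 197.32]), np.float64(0.274), 5, 514)
t12 (array([206.11, 197.77]), np.float64(0.289), 4, 668)
t13 (array([206.19, 198.34]), np.float64(0.669), 5, 596)
[[255 254 254 255 255 255 255 255 255 193  77  34]
 [255 255 255 255 255 255 255 191  84  44  27  51]
 [162 174 219 220 209 144  86  55  39  38  42  44]
 [ 27  28  37  31  17  43  82  97  71  50  58  61]
 [ 79  70  71  72  72  71  82  86 101 118 121 125]
 [166 170 174 171 171 168 161 158 161 161 164 164]]
```

Emit:
{"name": "jog_arm", "arguments": {"targets": [[0,0,0,4],[0,0,0,8],[0,0,0,12],[0,0,0,16],[0,0,0,16]]}}

```text
time: 18.43
tool_pos: [0.46, 0.2558, 0.0873]
tool_rot: [-0.001, 0.924, 0.383, 0.0]
contact_force: [-0.7, 4.4, 2.9]
gripper_width: 0.223
```

```bash
python3 - <<'E'
from nd import *
rel(.460,.2555,.088,15.5)
a=save('top','t14'); print(needle(a))
o=np.hstack([cv2.resize(cv2.imread(f'pics/{n}.png')[180:220,186:226],(400,400),interpolation=2) for n in('t11','t14')])
cv2.imwrite('pics/z14.png',o)
E
```

```text
t 18.43 tcp [0.46   0.2558 0.0873] jaw -44.9 | d mm [-0.2  0.2 -0.7] turn -60.4 F [-0.7  4.4  2.9] w 0.223 j [ 0.37 -0.05  1.97  0.    1.22  1.15]
(array([206.36, 198.53]), np.float64(1.233), 4, 490)
```

View pics/z14.png

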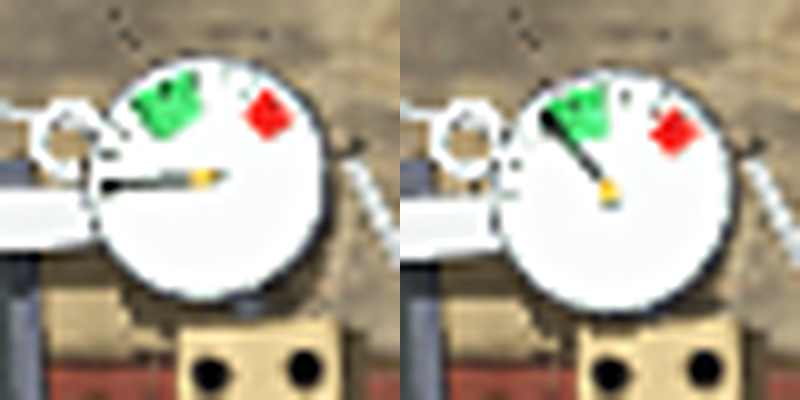

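The needle is at the near edge of the green sector, about 0.95 rad (tip at crop (545,115)). I'll add 6° more for the centre.

Emit:
{"name": "jog_arm", "arguments": {"targets": [[0,0,0,2],[0,0,0,4],[0,0,0,6],[0,0,0,6],[0,0,0,6]]}}

```text
time: 18.9
tool_pos: [0.4599, 0.2558, 0.0873]
tool_rot: [-0.001, 0.942, 0.335, 0.0]
contact_force: [-0.6, 5.0, 2.7]
gripper_width: 0.221
```

```bash
python3 - <<'E'
from nd import *
rel(.460,.2555,.088,15.5)
a=save('top','t15'); print(needle(a))
E
```

```text
t 18.9 tcp [0.4599 0.2558 0.0873] jaw -50.8 | d mm [-0.1  0.3 -0.7] turn -66.3 F [-0.6  5.   2.7] w 0.221 j [ 0.37 -0.05  1.97  0.    1.22  1.25]
(array([206.26, 198.66]), np.float64(1.479), 3, 677)
```

Emit:
{"name": "jog_arm", "arguments": {"targets": [[0,0,0,0],[0,0,0,0],[0,0,0,0],[0,0,0,0],[0,0,0,0]], "fingers": 1}}

```text
time: 19.37
tool_pos: [0.4598, 0.2546, 0.0865]
tool_rot: [0.0, 0.943, 0.334, -0.0]
contact_force: [0.4, 0.6, -0.2]
gripper_width: 0.916
```

Emit:
{"name": "jog_arm", "arguments": {"targets": [[0,0,-0.01,0],[0,0,-0.03,0],[0,0,-0.055,0],[0,0,-0.08,0],[0,0,-0.09,0]]}}

```text
time: 19.78
tool_pos: [0.4619, 0.2556, 0.1817]
tool_rot: [0.0, 0.943, 0.334, 0.003]
contact_force: [0.8, -0.5, 1.0]
gripper_width: 1.001
```

Emit:
{"name": "jog_arm", "arguments": {"targets": [[0,0,-0.02,0],[0,0,-0.04,0],[0,0,-0.05,0],[0,0,-0.05,0],[0,0,-0.05,0]]}}

```text
time: 20.2
tool_pos: [0.46, 0.2549, 0.2268]
tool_rot: [0.0, 0.943, 0.334, 0.0]
contact_force: [-0.0, 0.1, -1.1]
gripper_width: 1.0
```

```bash
python3 - <<'E'
from nd import *
rel(.460,.2555,.088,15.5)
a=save('top','t16'); print(needle(a));b=save('side','s16')
o=np.hstack([cv2.resize(a[170:240,175:245],(400,400),interpolation=2),cv2.resize(b[160:230,235:305],(400,400),interpolation=2)])
cv2.imwrite('pics/z16.png',o[:,:,::-1])
E
```

```text
t 20.2 tcp [0.46   0.2549 0.2268] jaw -51.0 | d mm [  0.3  -0.5 138.8] turn -66.5 F [-0.   0.1 -1.1] w 1.0 j [ 0.36 -0.18  1.85 -0.    1.48  1.26]
(array([206.27, 198.66]), np.float64(1.477), 3, 678)
```

View pics/z16.png

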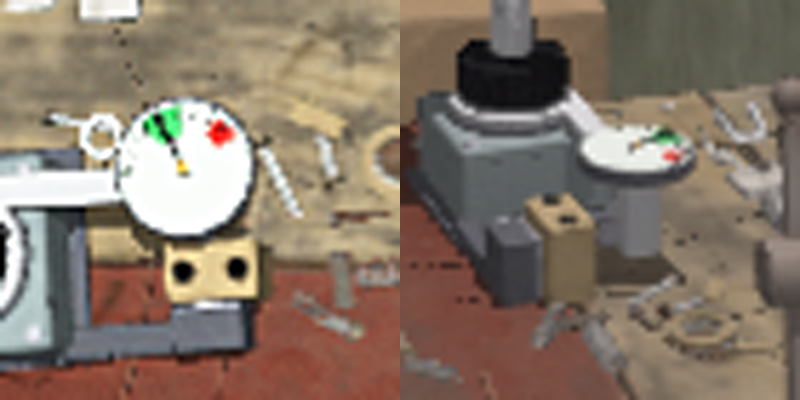

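The needle is in the middle of the green sector (crop (165,130)). The block is upright and flush on the anvil, and the gripper is clear of everything. Handing in.

```bash
python3 -c "
from plant import manip
print(manip.job_done())"
```

```text
the job is handed in; nothing more can be done
None
```

I slid the brass body upright along the bench and pressed it against the anvil until the force rose to about 19 N, then let go. I turned the coarse knob about 134°. That left a gap of about 2.6 mm by camera, or about 1.9 mm judged from how the needle then moved. I finished with the fine knob alone, about 67°, and handed in at about 20 s of the 72 s.

**Last checks:**
- **Needle:** it stands in the middle of the green sector in the last picture, about 1.2 rad, and did not change when I let go of the fine knob.
- **Block:** it stands upright and flush on the anvil. I measured it at stand x ≈ 102, y ≈ −12 mm right after letting it go, and did not re-measure it at the end.
- **Gripper:** it is open, about 14 cm above the fine knob and touching nothing.
- **Bystanders:** the arm was kept clear of the tray, padlock and cylinder, but I did not measure their final positions.

**What disagreed:**
- **Side camera:** it put the block about 6 mm farther along stand x than the top camera did. I trusted the top view because it agreed with the tool position.
- **Needle script:** it reads about 0.28 rad high at rest. I corrected for that and confirmed the result by eye.

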